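# Run a tool tray out to its lock and home again

### The job

The lock of this slide-out tool tray has just been refitted and must be tried. Pull the tray out until it locks, let go and take the hand well away from the handle so that it stands locked on its own, then press the release plate on top of the chest and push the tray fully home, leaving the other things on the bench undisturbed.

Things in the scene. Friction and masses are not known exactly. Their poses are not given: they have to be found in the camera images.
- chest: low grey steel chest fixed to the bench, 220 mm deep (its x), 290 mm wide (its y), top 105 mm above the bench. Origin at the centre of its underside; its -x axis points out of its open front, roughly towards the robot (heading varies by 0.3 rad either way); z is up. It holds one aluminium tray on slides.
- handle (a point): middle of the tray's steel bar handle; moves with the tray, axes as the chest's. The bar is round, 12 mm thick, 120 mm long along y, level, 75 mm above the bench, with a post at each end; its centre line stands 60 mm in front of the front panel (54 mm free gap behind the bar), nothing above it. With the tray home it lies at chest x = -180, y = 0 mm.
- tray (a joint): how far the tray is out, in m, along the chest's -x: 0 fully home, end stop 0.133; starts between 0 and 0.05. Slide friction 3 N, return spring 40 N/m. From about 0.11 the catch adds resistance (whole pull up to 15 N); it snaps in at about 0.130, just before the stop, and the tray stays locked. Released or not locked, it springs back only to about 0.075; push the rest (3 N).
- release_top (a point): centre of the upper face of the release plate: ridged steel plate, 44 mm (x) by 66 mm (y), in a dark collar on the chest's top near its front edge, right of the middle (chest x = -78, y = -50 mm); upper face about 121 mm above the bench when up, 10 mm above the collar. Axes as the chest's.
- release (a joint): how far the release plate is pressed straight down, in m: 0 up, 0.009 fully down. It springs up by itself; 4 N to begin, 6 N fully down, up to 3 N more while the tray is locked. Held beyond about 0.006 for half a second it frees a locked tray, which starts home at once. It dips by 0.0055 as the tray is pulled through the catch.
- front (a point): middle of the upper edge of the tray's front panel, on its outer face; moves with the tray. The panel is upright, 282 mm wide, 8 mm thick, its upper edge 96 mm above the bench; with the tray home it lies against the chest's front, at chest x = -120 mm.
- oil_tin: bystander: plain steel tin, 66 mm across, 85 mm tall, standing left of the middle on the chest's top; origin at the centre of its underside
- wrench: bystander: steel wrench, 190 mm long, lying on the bench beside the chest on its +y side; origin at its underside
- screwdriver: bystander: screwdriver, 200 mm long, lying on the bench beside the chest on its -y side; origin at its underside
- clamp: bystander: bar clamp, 260 mm long, lying on the bench far out on the +y side; origin at its underside
- hammer: bystander: hammer, 260 mm long, lying on the bench far out on the -y side; origin at its underside
- jar: bystander: glass jar with steel lid, 72 mm across, 90 mm tall, standing on the bench well to one side; origin at the centre of its underside
- collar: bystander: thick steel ring, 80 mm across, 30 mm high, lying on the bench well to one side; origin at the centre of its underside

How it is judged (in metres and radians):
On the way, in this order (a step that is already met when the one before it is completed fails the run):
1. the tray stands locked out on its own, the hand away from the handle (value of joint tray above 0.124 m and value of joint release below 0.003 m and distance between the grasp point and handle above 0.07 m), for 0.3 s.
2. the release plate is pressed down and frees the tray (value of joint release above 0.003 m and value of joint tray between 0.03 and 0.127 m).
At the end, for the whole second after the job is handed in: the tray is fully home (within 5 mm) and at rest, the release plate is up again (within 3 mm), and no bystander has moved more than 30 mm (value of joint tray below 0.005 m and velocity of joint tray between -0.01 and 0.01 m/s and value of joint release below 0.003 m); the robot touches nothing.
It fails at once if a bystander is moved by more than 30 mm (distance of any of oil_tin, wrench, screwdriver, clamp, hammer, jar, collar from where it was at the start of the episode above 0.03 m).
It also fails if it takes over 58 s, if anything falls off the work surface, if the arm or the gripper's body presses on something with over 40 N, if the wrist force passes 120 N, or if a joint passes its speed limit or range.

### The arm

A 6-joint arm with a two-finger parallel gripper is mounted at the origin on the work surface. World frame = base frame: x ahead of the robot, y to its left, z up, the work surface at z = 0. Lengths are in mm, angles in degrees, forces in N, time in s.
With the tool pointing down it reaches from about 350 to 800 mm from the base axis. Payload 7.3 kg.
Tool frame: the origin (TCP) lies midway between the tips of the shut fingers; the grasp point (between the pads) lies 19 mm behind it; z points along the fingers, y is the direction in which the jaws open and shut (so a half turn about z gives the same grasp; the last joint's range is limited). The gripper opens to 85 mm and grips with 20 to 120 N. Pads are 22 mm wide; open, the fingers measure 114 mm over their backs; the gripper's body (76 mm by 85 mm) begins 54 mm behind the grasp point. The pads swing forward as they close: fully open they stand 13 mm farther back than shut.
Start: joints at [68.01, 19.595, 87.324, -0, 73.075, -8.365], TCP at [123.655, 510.249, 231.322] pointing down, gripper open.
Joint ranges: [-145.02, 145.02], [-44.19, 115.74], [2.07, 154.8], [-57.11, 237.11], [16.16, 152.29], [-177.93, 177.93]. Speed limits (degrees/s): [147.25, 147.25, 180, 180, 180, 180].

### API

Orientations are given as a 3x3 rotation matrix whose columns are the frame's x, y, z axes.
In Python, from plant import get_obs, capture, calibration, close_job gives the robot as it stands. The module is installed in compiled form; this text tells all that it offers.
- The arm moves only by the shell command python3 -m crank 'ROWS' [OPENING]. ROWS is JSON, one flat list of numbers, 6 for each row, row after row: the shift along the tool's x, y, z in units of 0.25 m (1.0 is 0.25 m), then the turn, a rotation vector about the tool's x, y, z in units of 45 degrees (1.0 is 45 degrees). A call has exactly 8 rows; each row is the pose to reach, as a shift and turn from the pose measured when the call began, along the tool's axes at that moment; what a row does not reach only later rows make up. A row lasts 1/8 s, in which the tool goes at most 62.5 mm and 10.7 degrees, less where a joint would pass 70% of its speed; a pose out of reach is approached as far as the arm can. A call with a number of a shift or a turn outside -1 to 1 is refused whole. A call with a gripper value outside its range is refused whole. OPENING is the opening, from -1 (shut) to 1 (fully open), set as the call begins (- or left out, the last holds). The fingers move at their own pace and stop on an object; the grip force is fixed at half the most. Time passes only in rows, so rows that repeat a pose let the fingers close, or fill a call up. It gives the time, the measured TCP pose, the force and the opening at its end, in the units of the state.
- get_obs(): the state, without advancing time (a new reading comes with each control period).
- capture(name): name is "scene" or "top"; returns the picture (400x640x3 uint8, red, green, blue); there is no depth.
- calibration(name): a dict with "fovy" (degrees; the focal length in pixels is half the picture's height over the tangent of half this angle, whatever the lens; pixels are square), "cx", "cy" (the principal point, pixels), "dist" ([k1, k2, p1, p2, k3] as OpenCV has them; the pictures are not rectified), "rvec" (rotation vector, rad) and "tvec" (3), from world to camera coordinates, as OpenCV has them. Camera axes: x right, y down, z forward; pixel columns grow to the right and rows downward; lengths in mm; the calibration is good to about 2 mm. A picture is of the moment at which its call begins. calibration takes no time and is no camera call.
- close_job(): hands the job in, once; it reports no verdict.
The state is a dict: "time_s": time; "q": joint angles; "joint_vel": joint speeds; "tau": joint torques, N m; "position": TCP position; "ee_rot": TCP orientation; "wrist_force": force on the tool from outside, world axes, zero at the start; "moment": the same for the moment, N m; "finger_gap": finger opening in mm.
Only numpy, scipy, OpenCV 4.12 (cv2) and the standard library are available. Lean on these libraries where they do the work, as an engineer would, in place of code of your own. Each camera call takes 0.05 s, during which the arm holds its last target.

## Working session

There is one attempt and no reset: what is moved stays moved. The work goes in short steps, Python scripts to look and compute and a shell command to move; the robot and the scene stay as the last step left them, time stands still between calls to the robot, and variables do not carry over. Pictures are saved under pics/ and viewed, and the job is handed in when it is done.

```bash
mkdir -p pics; cat > h.py <<'E'
import numpy as np, cv2
from plant import get_obs, capture, calibration
def K(n):
    c=calibration(n); f=200/np.tan(np.radians(c["fovy"])/2)
    return np.array([[f,0,c["cx"]],[0,f,c["cy"]],[0,0,1]]),np.array(c["dist"],float),np.array(c["rvec"],float),np.array(c["tvec"],float)
def ray(n,u,v,z):
    k,d,r,t=K(n); p=cv2.undistortPoints(np.array([[[u,v]]],float),k,d)[0,0]
    R=cv2.Rodrigues(r)[0]; C=-R.T@t; w=R.T@np.array([p[0],p[1],1]); return C+w*(z-C[2])/w[2]
def proj(n,P):
    k,d,r,t=K(n); return cv2.projectPoints(np.array(P,float).reshape(-1,1,3),r,t,k,d)[0][:,0]
def snap(n,f):
    im=capture(n)[:,:,::-1].copy(); cv2.imwrite(f,im); return im
E
python3 - <<'E'
from h import *
for n in("scene","top"): snap(n,f"pics/{n}0.png")
o=get_obs(); print(o); 
for n in("scene","top"): print(calibration(n))
E
```

```text
{'time_s': 0.1, 'q': array([ 6.80102893e+01,  1.96312939e+01,  8.73698389e+01, -4.06442789e-04,
        7.30722493e+01, -8.36620929e+00]), 'joint_vel': array([-0.0018436 , -0.13874803, -0.0792229 , -0.02291569,  0.06943453,
        0.02896235]), 'tau': array([ 2.76354622e-03, -4.34445047e+01, -2.46496439e+01,  3.02744718e-05,
        4.62677999e-03, -1.85280834e-05]), 'position': array([123.52413054, 509.92340067, 230.71754492]), 'ee_rot': array([[-9.71864914e-01,  2.35538458e-01, -4.73275365e-04],
       [ 2.35538865e-01,  9.71864202e-01, -1.19012772e-03],
       [ 1.79638538e-04, -1.26811811e-03, -9.99999180e-01]]), 'wrist_force': array([ 1.22456857, -0.17408516,  0.52859805]), 'moment': array([-0.003887  ,  0.04066631,  0.02252739]), 'finger_gap': 85.36126004548544}
{'fovy': 42.480565461735274, 'cx': 312.10015137007395, 'cy': 190.14356880276173, 'dist': array([0.03632978, 0.        , 0.        , 0.        , 0.        ]), 'rvec': array([ 1.81370293,  2.06405798, -0.54859743]), 'tvec': array([  83.49946302, -427.13982391, 2266.7816326 ])}
{'fovy': 55.25500938177592, 'cx': 320.3034736755981, 'cy': 198.5172985692047, 'dist': array([0.00140368, 0.        , 0.        , 0.        , 0.        ]), 'rvec': array([ 2.19861245, -2.18792476,  0.12388367]), 'tvec': array([ -24.19459645,  570.27501685, 1215.52627316])}
```

View pics/scene0.png

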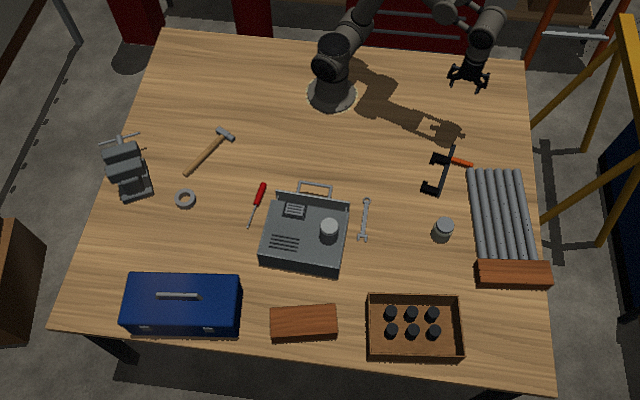

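View pics/top0.png

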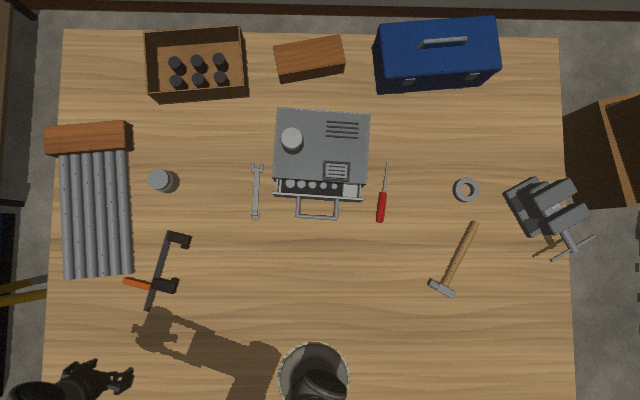

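```bash
python3 - <<'E'
from h import *
im=cv2.imread("pics/top0.png"); c=im[95:230,245:395]; cv2.imwrite("pics/topc.png",cv2.resize(c,None,fx=4.4,fy=4.4,interpolation=cv2.INTER_CUBIC))
im=cv2.imread("pics/scene0.png"); c=im[170:290,240:380]; cv2.imwrite("pics/scc.png",cv2.resize(c,None,fx=5,fy=5,interpolation=cv2.INTER_CUBIC))
E
```

```text
(no output)
```

View pics/topc.png

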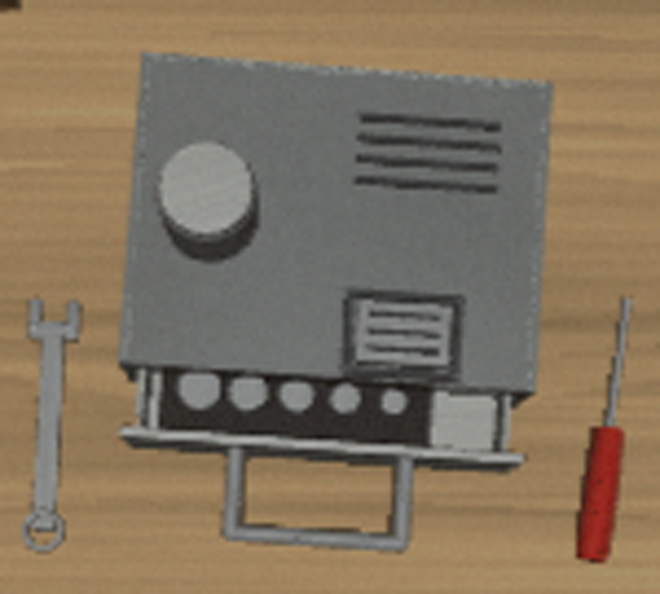

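View pics/scc.png

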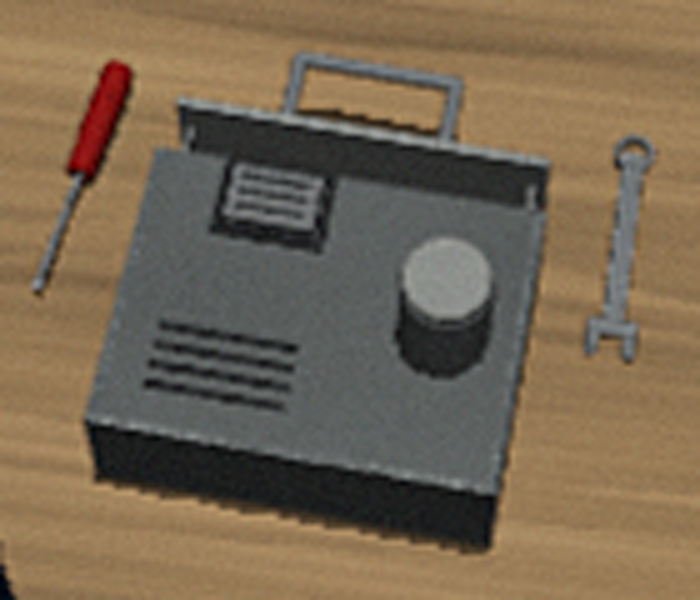

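The crops show the chest corners, the bar (top crop about (228,532) to (408,543)) and the plate (top crop centre about (404,332)). Next I fit the chest pose and tray travel to both views.

```bash
cat > fit.py <<'E'
from h import *
from scipy.optimize import least_squares
T=lambda u,v:(245+(u+.5)/4.4-.5,95+(v+.5)/4.4-.5)
S=lambda u,v:(240+(u+.5)/5-.5,170+(v+.5)/5-.5)
# chest points (x,y,z,moves)
obs=[("top",T(144,53),(110,145,105,0)),("top",T(552,83),(110,-145,105,0)),("top",T(527,396),(-110,-145,105,0)),("top",T(122,364),(-110,145,105,0)),
("top",T(404,332),(-78,-50,121,0)),("top",T(228,534),(-180,60,75,1)),("top",T(406,544),(-180,-60,75,1)),
("top",T(122,433),(-120,141,96,1)),("top",T(522,463),(-120,-141,96,1)),
("scene",S(158,150),(-110,-145,105,0)),("scene",S(85,422),(110,-145,105,0)),("scene",S(495,493),(110,145,105,0)),
("scene",S(273,195),(-78,-50,121,0)),("scene",S(298,58),(-180,-60,75,1)),("scene",S(461,80),(-180,60,75,1)),("scene",S(180,101),(-120,-141,96,1)),("scene",S(550,161),(-120,141,96,1))]
def W(p,x):
    a=x[2];R=np.array([[np.cos(a),-np.sin(a)],[np.sin(a),np.cos(a)]])
    q=R@np.array([p[0]-p[3]*x[3],p[1]])+x[:2]; return np.r_[q,p[2]]
def res(x): return np.concatenate([proj(n,[W(p,x)])[0]-uv for n,uv,p in obs])
s=least_squares(res,[550,0,0,30],loss="soft_l1")
print(s.x,np.degrees(s.x[2])); print(res(s.x).reshape(-1,2).round(1).tolist())
x=s.x
print("handle",W((-180,0,75,1),x),"home",W((-180,0,75,0),x),"rel",W((-78,-50,121,0),x))
print(ray("top",*obs[5][1],75),ray("top",*obs[6][1],75),ray("top",*obs[4][1],121),ray("scene",*obs[12][1],121))
E
python3 fit.py
```

```text
[ 7.29317632e+02 -2.05187217e+01 -6.23461637e-02  3.91816059e+01] -3.572172046740677
[[-0.9, -0.4], [-0.1, -0.3], [1.6, -1.1], [-1.4, -0.5], [-0.4, 0.1], [0.2, -0.9], [-1.5, -0.6], [-1.0, 0.3], [0.1, -0.2], [-0.7, -1.6], [-0.7, -1.2], [0.1, -0.3], [-0.2, -0.6], [0.3, -0.3], [-1.2, 0.4], [-0.8, -1.8], [0.0, -1.1]]
handle [510.56187243  -6.86244057  75.        ] home [549.66735268  -9.30368113  75.        ] rel [648.35388858 -65.56172618 121.        ]
[511.51681626  53.76152016  75.        ] [505.06690234 -71.55156156  75.        ] [648.58161866 -66.79355123 121.        ] [650.8457858  -64.31672201 121.        ]
```

```bash
cat >> h.py <<'E'
from scipy.spatial.transform import Rotation as Rn
A=-3.57
def want(): # tool y along chest +x, z down
    a=np.radians(A); y=np.array([np.cos(a),np.sin(a),0]); z=np.array([0,0,-1.]); return np.column_stack([np.cross(y,z),y,z])
def rel(p,frac=1.0,R=None):
    o=get_obs(); E=o["ee_rot"]; R=want() if R is None else R
    s=E.T@(np.array(p)-o["position"])/250; r=Rn.from_matrix(E.T@R).as_rotvec(degrees=True)/45
    print("shift",(s*frac).round(3),"turn",(r*frac).round(3)); print("pos",o["position"].round(1),"F",o["wrist_force"].round(1),"gap",round(o["finger_gap"],1),"t",o["time_s"])
E
python3 -c "
from h import *
rel((509,-8,231));rel((509,-8,231),1/3)"
```

```text
shift [-1.986e+00 -1.650e+00  1.000e-03] turn [-2.000e-03  1.000e-03  1.777e+00]
pos [123.5 509.9 230.7] F [ 1.2 -0.2  0.5] gap 85.4 t 0.1
shift [-0.662 -0.55   0.   ] turn [-0.001  0.     0.592]
pos [123.5 509.9 230.7] F [ 1.2 -0.2  0.5] gap 85.4 t 0.1
```

```bash
python3 -m crank '[-0.08,-0.07,0,0,0,0.07, -0.22,-0.18,0,0,0,0.2, -0.38,-0.32,0,0,0,0.34, -0.54,-0.45,0,0,0,0.48, -0.7,-0.58,0,0,0,0.63, -0.85,-0.7,0,0,0,0.76, -0.95,-0.79,0,0,0,0.85, -0.99,-0.82,0,0,0,0.89]' 0.2; python3 -c "
from h import *
rel((509,-8,231))"
```

```text
time_s: 1.1
position: [316.4, 251.1, 230.8]
ee_rot: [[-0.59, 0.808, -0.001], [0.808, 0.59, -0.002], [-0.001, -0.002, -1.0]]
wrist_force: [0.3, 0.1, -0.3]
finger_gap: 51.3
shift [-1.291  0.011  0.   ] turn [-0.002  0.002  0.882]
pos [316.4 251.1 230.8] F [ 0.3  0.1 -0.3] gap 51.3 t 1.1
```

```bash
python3 -m crank '[-0.1,0,0,0,0,0.09, -0.24,0,0,0,0,0.22, -0.4,0,0,0,0,0.36, -0.56,0,0,0,0,0.5, -0.72,0,0,0,0,0.64, -0.86,0,0,0,0,0.76, -0.95,0.01,0,0,0,0.84, -0.99,0.01,0,0,0,0.88]'; python3 -c "
from h import *
rel((509,-8,170))"
```

```text
time_s: 2.1
position: [464.8, 52.6, 230.7]
ee_rot: [[0.062, 0.998, -0.001], [0.998, -0.062, -0.001], [-0.001, -0.001, -1.0]]
wrist_force: [-1.1, 0.2, 0.6]
finger_gap: 51.3
shift [-0.231  0.192  0.243] turn [-0.002  0.002  0.   ]
pos [464.8  52.6 230.7] F [-1.1  0.2  0.6] gap 51.3 t 2.1
```

```bash
python3 -m crank '[-0.04,0.04,0.02,0,0,0, -0.1,0.09,0.06,0,0,0, -0.16,0.14,0.12,0,0,0, -0.21,0.18,0.18,0,0,0, -0.23,0.19,0.22,0,0,0, -0.23,0.19,0.24,0,0,0, -0.23,0.19,0.24,0,0,0, -0.23,0.19,0.24,0,0,0]'; python3 - <<'E'
from h import *
rel((510,-7.5,56))
for n,b in(("top",(230,130,150,110)),("scene",(240,150,150,110))):
    im=snap(n,f"pics/{n}1.png"); x,y,w,h=b; cv2.imwrite(f"pics/{n}1c.png",cv2.resize(im[y:y+h,x:x+w],None,fx=5,fy=5,interpolation=cv2.INTER_CUBIC))
E
```

```text
time_s: 3.1
position: [508.6, -7.4, 171.2]
ee_rot: [[0.061, 0.998, -0.001], [0.998, -0.061, -0.001], [-0.001, -0.001, -1.0]]
wrist_force: [0.3, -0.3, 0.2]
finger_gap: 51.3
shift [0.001 0.006 0.461] turn [-0.001  0.002  0.001]
pos [508.6  -7.4 171.2] F [ 0.3 -0.3  0.2] gap 51.3 t 3.1
```

View pics/top1c.png

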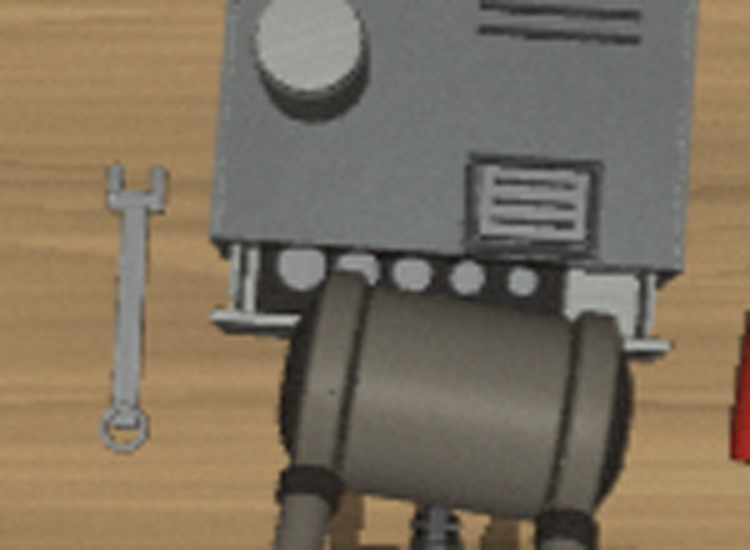

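View pics/scene1c.png

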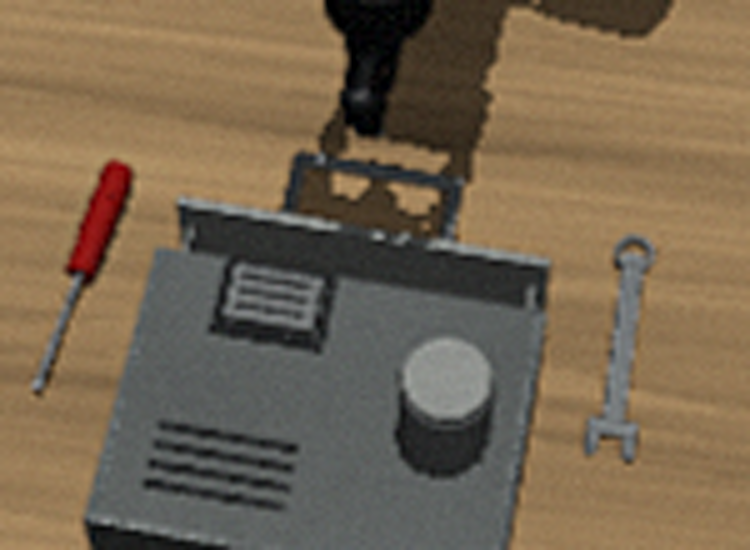

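Top view: the wrist hides the bar. Scene view: the fingers (crop (365,120)) are above the middle of the bar (crop (380,170)) and nothing else is near. I descend now.

```bash
python3 -m crank '[0,0,0.05,0,0,0, 0,0,0.12,0,0,0, 0,0,0.19,0,0,0, 0,0.01,0.25,0,0,0, 0,0.01,0.29,0,0,0, 0,0.01,0.32,0,0,0, 0,0.01,0.34,0,0,0, 0,0.01,0.35,0,0,0]'; python3 -c "
from h import *
rel((510,-7.5,56))"
```

```text
time_s: 4.2
position: [511.3, -7.8, 83.7]
ee_rot: [[0.062, 0.998, -0.0], [0.998, -0.062, -0.001], [-0.001, -0.0, -1.0]]
wrist_force: [-0.1, 0.1, 0.2]
finger_gap: 50.9
shift [ 0.001 -0.005  0.111] turn [-0.     0.002  0.001]
pos [511.3  -7.8  83.7] F [-0.1  0.1  0.2] gap 50.9 t 4.2
```

```bash
python3 -m crank '[0,0,0.03,0,0,0, 0,0,0.06,0,0,0, 0,0,0.09,0,0,0, 0,0,0.11,0,0,0, 0,0,0.11,0,0,0, 0,0,0.11,0,0,0, 0,0,0.11,0,0,0, 0,0,0.11,0,0,0]' && python3 -m crank '[0,0,0,0,0,0, 0,0,0,0,0,0, 0,0,0,0,0,0, 0,0,0,0,0,0, 0,0,0,0,0,0, 0,0,0,0,0,0, 0,0,0,0,0,0, 0,0,0,0,0,0]' -1;  python3 -c "
from h import *
rel((510,-7.5,56))"
```

```text
time_s: 5.2
position: [511.3, -7.9, 56.4]
ee_rot: [[0.062, 0.998, 0.0], [0.998, -0.062, -0.001], [-0.001, 0.0, -1.0]]
wrist_force: [0.3, -0.6, -0.3]
finger_gap: 51.2
time_s: 6.2
position: [511.4, -7.8, 56.5]
ee_rot: [[0.062, 0.998, 0.0], [0.998, -0.062, -0.001], [-0.001, 0.0, -1.0]]
wrist_force: [-1.4, 0.1, 4.0]
finger_gap: 9.9
shift [ 0.001 -0.006  0.002] turn [0.001 0.002 0.001]
pos [511.4  -7.8  56.5] F [-1.4  0.1  4. ] gap 9.9 t 6.2
```

```bash
python3 -m crank '[0,-0.03,0,0,0,0, 0,-0.08,0,0,0,0, 0,-0.14,0,0,0,0, 0,-0.2,0,0,0,0, 0,-0.26,0,0,0,0, 0,-0.3,0,0,0,0, 0,-0.33,0,0,0,0, 0,-0.34,0,0,0,0]';  python3 -c "
from h import *
o=get_obs()
rel((510,-7.5,56)); print((np.array([549.7,-9.3])-o['position'][:2])@[.998,-.062])"
```

```text
time_s: 7.2
position: [429.6, -2.8, 56.6]
ee_rot: [[0.062, 0.998, 0.008], [0.998, -0.062, -0.002], [-0.001, 0.008, -1.0]]
wrist_force: [11.5, 2.3, -9.6]
finger_gap: 9.9
shift [0.001 0.322 0.005] turn [0.01  0.002 0.   ]
pos [429.6  -2.8  56.6] F [11.5  2.3 -9.6] gap 9.9 t 7.2
120.30708549236186
```

```bash
python3 -m crank '[0,-0.01,0,0,0,0, 0,-0.02,0,0,0,0, 0,-0.03,0,0,0,0, 0,-0.035,0,0,0,0, 0,-0.04,0,0,0,0, 0,-0.045,0,0,0,0, 0,-0.05,0,0,0,0, 0,-0.05,0,0,0,0]';  python3 -c "
from h import *
o=get_obs()
rel((510,-7.5,56)); print((np.array([549.7,-9.3])-o['position'][:2])@[.998,-.062])"
```

```text
time_s: 8.2
position: [419.5, -2.2, 56.6]
ee_rot: [[0.063, 0.998, 0.013], [0.998, -0.063, -0.002], [-0.001, 0.013, -1.0]]
wrist_force: [7.8, 2.6, -5.8]
finger_gap: 9.9
shift [0.001 0.362 0.007] turn [ 0.017  0.002 -0.   ]
pos [419.5  -2.2  56.6] F [ 7.8  2.6 -5.8] gap 9.9 t 8.2
130.36009512914873
```

```bash
python3 -m crank '[0,-0.005,0,0,0,0, 0,-0.01,0,0,0,0, 0,-0.015,0,0,0,0, 0,-0.02,0,0,0,0, 0,-0.022,0,0,0,0, 0,-0.024,0,0,0,0, 0,-0.024,0,0,0,0, 0,-0.024,0,0,0,0]';  python3 -c "
from h import *
o=get_obs()
rel((510,-7.5,56)); print((np.array([549.7,-9.3])-o['position'][:2])@[.998,-.062])"
```

```text
time_s: 9.2
position: [417.8, -2.1, 56.6]
ee_rot: [[0.063, 0.998, 0.022], [0.998, -0.063, -0.003], [-0.002, 0.022, -1.0]]
wrist_force: [15.1, 3.6, -14.4]
finger_gap: 9.7
shift [0.002 0.369 0.011] turn [ 0.028  0.002 -0.001]
pos [417.8  -2.1  56.6] F [ 15.1   3.6 -14.4] gap 9.7 t 9.2
132.04448405203482
```

```bash
python3 -m crank '[0,-0.006,0,0,0,0, 0,-0.012,0,0,0,0, 0,-0.018,0,0,0,0, 0,-0.024,0,0,0,0, 0,-0.03,0,0,0,0, 0,-0.03,0,0,0,0, 0,-0.03,0,0,0,0, 0,-0.03,0,0,0,0]';  python3 -c "
from h import *
o=get_obs()
rel((510,-7.5,56)); print((np.array([549.7,-9.3])-o['position'][:2])@[.998,-.062])"
```

```text
time_s: 10.2
position: [418.0, -2.1, 56.8]
ee_rot: [[0.065, 0.997, 0.038], [0.998, -0.064, -0.004], [-0.002, 0.038, -0.999]]
wrist_force: [28.8, 6.1, -28.5]
finger_gap: 9.9
shift [0.002 0.368 0.017] turn [ 0.049  0.002 -0.003]
pos [418.   -2.1  56.8] F [ 28.8   6.1 -28.5] gap 9.9 t 10.2
131.87589257124807
```

The tray is against its stop: the force rises with no further travel. I unload, open and lift.

```bash
python3 -m crank '[0,0.02,0,0,0,0, 0,0.03,0,0,0,0, 0,0.03,0,0,0,0, 0,0.03,0,0,0,0, 0,0.03,0,0,0,0, 0,0.03,0,0,0,0, 0,0.03,0,0,0,0, 0,0.03,0,0,0,0]' && python3 -m crank '[0,0,0,0,0,0, 0,0,0,0,0,0, 0,0,0,0,0,0, 0,0,0,0,0,0, 0,0,0,0,0,0, 0,0,0,0,0,0, 0,0,0,0,0,0, 0,0,0,0,0,0]' 0.2;  python3 -c "
from h import *
rel((418,-2,250))"
```

```text
time_s: 11.2
position: [423.1, -2.3, 56.5]
ee_rot: [[0.064, 0.997, 0.033], [0.998, -0.064, -0.003], [-0.001, 0.033, -0.999]]
wrist_force: [-5.2, 0.8, 1.4]
finger_gap: 9.7
time_s: 12.2
position: [423.1, -2.3, 56.5]
ee_rot: [[0.064, 0.997, 0.033], [0.998, -0.064, -0.003], [-0.001, 0.033, -0.999]]
wrist_force: [-0.4, -0.1, 0.8]
finger_gap: 51.3
shift [-0.001  0.005 -0.774] turn [ 0.042  0.002 -0.003]
pos [423.1  -2.3  56.5] F [-0.4 -0.1  0.8] gap 51.3 t 12.2
```

```bash
python3 -m crank '[0,0,-0.06,0,0,0, 0,0,-0.16,0,0,0, 0,0,-0.28,0.02,0,0, 0,0,-0.4,0.04,0,0, 0,0,-0.52,0.04,0,0, 0,0,-0.62,0.04,0,0, 0,0,-0.7,0.04,0,0, 0,0,-0.75,0.04,0,0]' -1;  python3 - <<'E'
from h import *
rel((648,-66,220))
for n,b in(("top",(230,100,150,130)),("scene",(240,140,150,130))):
    im=snap(n,f"pics/{n}2.png"); x,y,w,h=b; cv2.imwrite(f"pics/{n}2c.png",cv2.resize(im[y:y+h,x:x+w],None,fx=4.5,fy=4.5,interpolation=cv2.INTER_CUBIC))
E
```

```text
time_s: 13.2
position: [416.9, -1.7, 244.8]
ee_rot: [[0.064, 0.998, 0.003], [0.998, -0.064, -0.002], [-0.001, 0.003, -1.0]]
wrist_force: [0.4, 0.4, -1.2]
finger_gap: 0.0
shift [-0.197  0.939  0.102] turn [ 0.004  0.002 -0.003]
pos [416.9  -1.7 244.8] F [ 0.4  0.4 -1.2] gap 0.0 t 13.2
```

View pics/top2c.png

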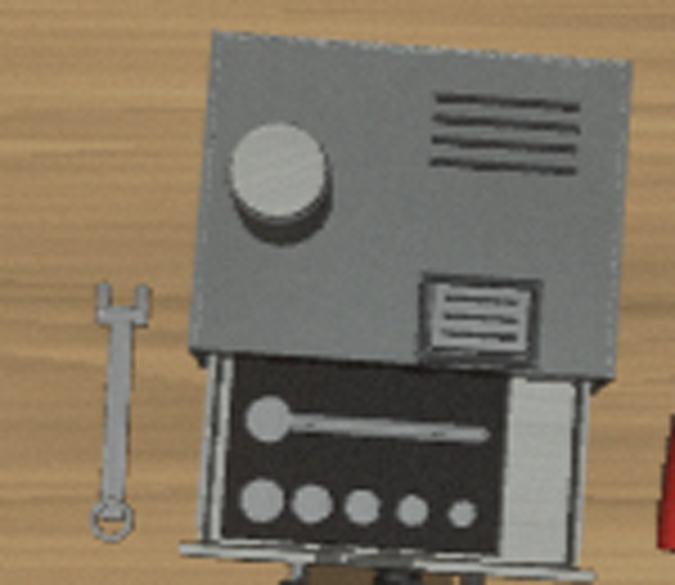

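View pics/scene2c.png

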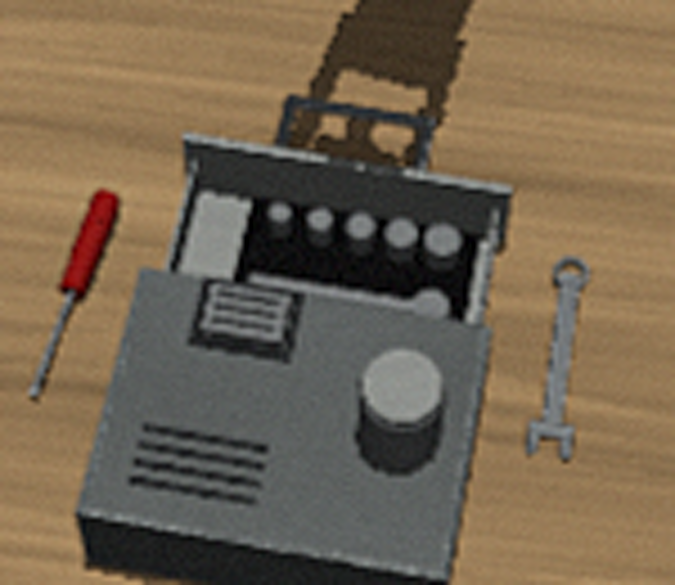

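The tray stands far out on its own. The panel's upper edge runs from (182,549) to (595,577) in the top crop and (184,140) to (511,187) in the scene crop. Next I measure the travel.

```bash
python3 - <<'E'
from h import *
c=np.array([729.3,-20.5]);a=np.radians(-3.57);u=np.array([np.cos(a),np.sin(a)])
for n,ox,oy,pts in(("top",230,100,[(182,549),(595,577)]),("scene",240,140,[(184,138),(511,187)])):
    for p in pts:
        P=ray(n,ox+(p[0]+.5)/4.5-.5,oy+(p[1]+.5)/4.5-.5,96); print(n,P,"tray",-120-(P[:2]-c)@u)
E
```

```text
top [493.31375758 132.66504983  96.        ] tray 125.0655766721865
top [ 475.59395797 -146.10857324   96.        ] tray 125.39232973044673
scene [ 482.05715532 -142.59731201   96.        ] tray 119.16031343420468
scene [494.59918081 135.52404511  96.        ] tray 123.96067160887273
```

```bash
python3 -m crank '[-0.01,0.06,0.02,0,0,0, -0.04,0.2,0.06,0,0,0, -0.08,0.36,0.12,0,0,0, -0.12,0.52,0.18,0,0,0, -0.15,0.68,0.25,0,0,0, -0.18,0.82,0.3,0,0,0, -0.19,0.91,0.34,0,0,0, -0.2,0.94,0.36,0,0,0]' -1;  python3 - <<'E'
from h import *
rel((649,-66,121))
for n,b in(("top",(230,100,150,130)),("scene",(240,140,150,130))):
    im=snap(n,f"pics/{n}3.png"); x,y,w,h=b; cv2.imwrite(f"pics/{n}3c.png",cv2.resize(im[y:y+h,x:x+w],None,fx=4.5,fy=4.5,interpolation=cv2.INTER_CUBIC))
E
```

```text
time_s: 14.3
position: [649.4, -67.2, 152.6]
ee_rot: [[0.065, 0.998, 0.001], [0.998, -0.065, -0.001], [-0.001, 0.001, -1.0]]
wrist_force: [-0.7, 0.3, -0.4]
finger_gap: -0.1
shift [ 0.005 -0.002  0.126] turn [ 0.001  0.001 -0.003]
pos [649.4 -67.2 152.6] F [-0.7  0.3 -0.4] gap -0.1 t 14.3
```

View pics/scene3c.png

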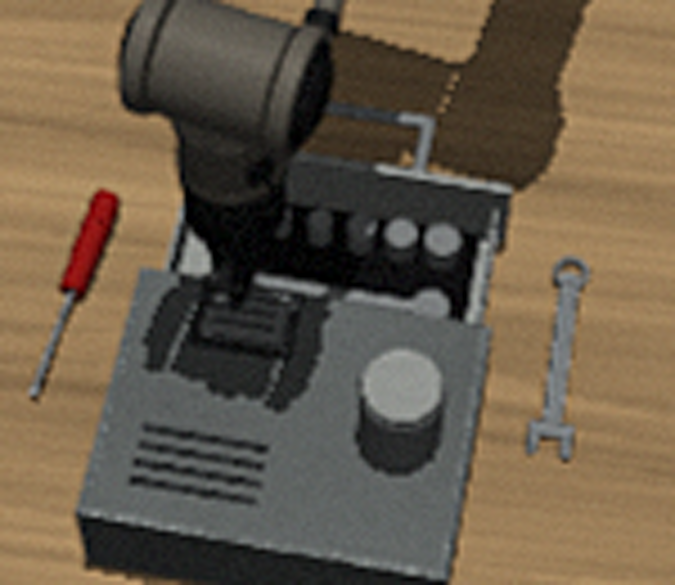

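The fingertips are over the plate (scene crop about (240,300)), with the tray still out. I press now.

```bash
python3 -m crank '[0,0,0.03,0,0,0, 0,0,0.07,0,0,0, 0,0,0.11,0,0,0, 0,0,0.13,0,0,0, 0,0,0.14,0,0,0, 0,0,0.15,0,0,0, 0,0,0.16,0,0,0, 0,0,0.165,0,0,0]';  python3 -c "
from h import *
rel((649,-66,121))"
```

```text
time_s: 15.4
position: [648.6, -67.1, 112.7]
ee_rot: [[0.065, 0.998, 0.001], [0.998, -0.065, -0.001], [-0.001, 0.001, -1.0]]
wrist_force: [-3.7, 1.6, 5.9]
finger_gap: 0.2
shift [ 0.005  0.001 -0.033] turn [ 0.001  0.001 -0.003]
pos [648.6 -67.1 112.7] F [-3.7  1.6  5.9] gap 0.2 t 15.4
```

Force is 5.9 N and the plate is about 8 mm down. I press slightly more and hold.

```bash
python3 -m crank '[0,0,0.008,0,0,0, 0,0,0.01,0,0,0, 0,0,0.01,0,0,0, 0,0,0.01,0,0,0, 0,0,0.01,0,0,0, 0,0,0.01,0,0,0, 0,0,0.01,0,0,0, 0,0,0.01,0,0,0]';  python3 - <<'E'
from h import *
rel((649,-66,121))
for n,b in(("top",(230,100,150,130)),("scene",(240,140,150,130))):
    im=snap(n,f"pics/{n}4.png"); x,y,w,h=b; cv2.imwrite(f"pics/{n}4c.png",cv2.resize(im[y:y+h,x:x+w],None,fx=4.5,fy=4.5,interpolation=cv2.INTER_CUBIC))
E
```

```text
time_s: 16.4
position: [648.7, -67.1, 112.0]
ee_rot: [[0.064, 0.998, 0.002], [0.998, -0.064, -0.002], [-0.001, 0.002, -1.0]]
wrist_force: [-7.5, -0.4, 13.9]
finger_gap: -0.1
shift [ 0.005  0.001 -0.036] turn [ 0.003  0.002 -0.003]
pos [648.7 -67.1 112. ] F [-7.5 -0.4 13.9] gap -0.1 t 16.4
```

View pics/scene4c.png

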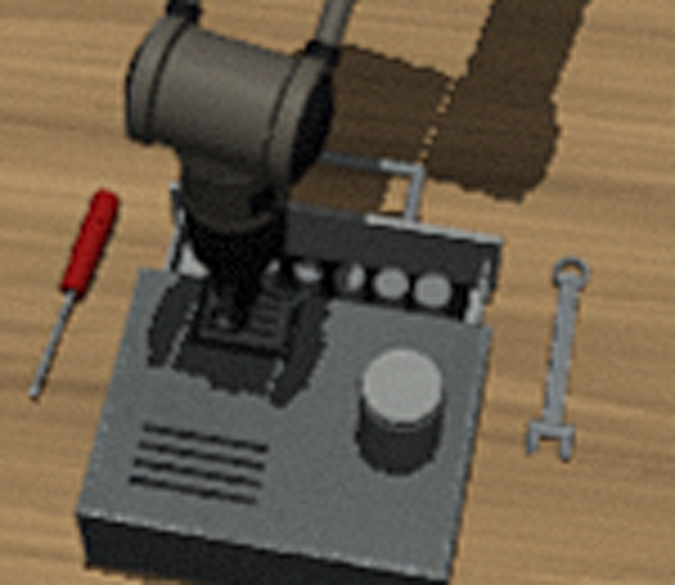

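The freed tray has sprung part way home: its panel's right end is now at (500,240), before at (511,187). I lift off and go in front of the bar.

```bash
python3 -m crank '[0,0,-0.08,0,0,0, 0,0,-0.2,0,0,0, 0.02,-0.1,-0.32,0,0,0, 0.06,-0.26,-0.36,0,0,0, 0.1,-0.44,-0.36,0,0,0, 0.14,-0.62,-0.36,0,0,0, 0.17,-0.76,-0.36,0,0,0, 0.19,-0.84,-0.36,0,0,0]';  python3 - <<'E'
from h import *
rel((425,-2,58))
for n,b in(("top",(230,100,150,130)),("scene",(240,140,150,130))):
    im=snap(n,f"pics/{n}5.png"); x,y,w,h=b; cv2.imwrite(f"pics/{n}5c.png",cv2.resize(im[y:y+h,x:x+w],None,fx=4.5,fy=4.5,interpolation=cv2.INTER_CUBIC))
E
```

```text
time_s: 17.5
position: [440.8, -5.7, 201.5]
ee_rot: [[0.064, 0.998, 0.003], [0.998, -0.064, -0.002], [-0.002, 0.003, -1.0]]
wrist_force: [0.3, 0.2, -1.1]
finger_gap: -0.2
shift [ 0.012 -0.065  0.574] turn [ 0.004  0.002 -0.003]
pos [440.8  -5.7 201.5] F [ 0.3  0.2 -1.1] gap -0.2 t 17.5
```

View pics/scene5c.png

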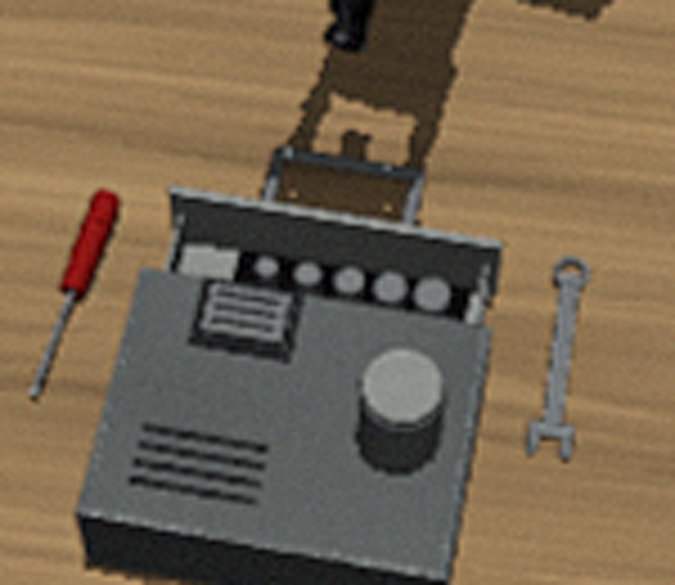

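View pics/top5c.png

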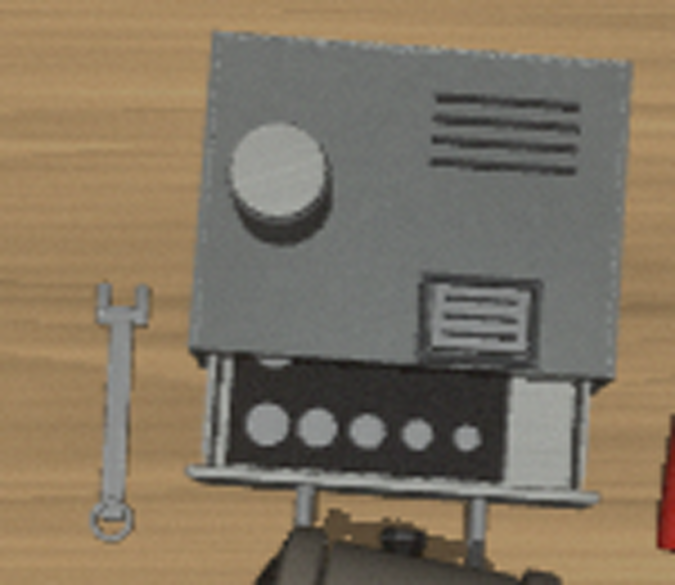

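The plate is up, and the bar stands clear ahead of the fingers. The panel edge (192,472)–(598,500) in the top crop puts the tray roughly 75–80 mm out. I go down in front of the bar at x ≈ 420.

```bash
python3 -m crank '[0.01,-0.05,0.03,0,0,0, 0.01,-0.085,0.1,0,0,0, 0.01,-0.085,0.2,0,0,0, 0.01,-0.085,0.31,0,0,0, 0.01,-0.085,0.42,0,0,0, 0.01,-0.085,0.5,0,0,0, 0.01,-0.085,0.55,0,0,0, 0.01,-0.085,0.57,0,0,0]';  python3 - <<'E'
from h import *
rel((530,-8,58))
E
```

```text
time_s: 18.6
position: [420.5, -2.1, 58.5]
ee_rot: [[0.064, 0.998, 0.002], [0.998, -0.064, -0.002], [-0.001, 0.002, -1.0]]
wrist_force: [-0.3, 0.1, -0.9]
finger_gap: 0.2
shift [0.005 0.439 0.003] turn [ 0.003  0.002 -0.002]
pos [420.5  -2.1  58.5] F [-0.3  0.1 -0.9] gap 0.2 t 18.6
```

```bash
python3 -m crank '[0,0.03,0,0,0,0, 0,0.08,0,0,0,0, 0,0.14,0,0,0,0, 0,0.2,0,0,0,0, 0,0.26,0,0,0,0, 0,0.32,0,0,0,0, 0.005,0.36,0,0,0,0, 0.005,0.38,0,0,0,0]';  python3 - <<'E'
from h import *
rel((530,-8,58))
E
```

```text
time_s: 19.6
position: [515.9, -7.0, 58.9]
ee_rot: [[0.064, 0.998, 0.002], [0.998, -0.064, -0.002], [-0.002, 0.002, -1.0]]
wrist_force: [-2.6, -1.8, 3.1]
finger_gap: -0.2
shift [-0.     0.056  0.004] turn [ 0.003  0.002 -0.002]
pos [515.9  -7.   58.9] F [-2.6 -1.8  3.1] gap -0.2 t 19.6
```

```bash
python3 -m crank '[0,0.01,0,0,0,0, 0,0.02,0,0,0,0, 0,0.03,0,0,0,0, 0,0.04,0,0,0,0, 0,0.05,0,0,0,0, 0,0.06,0,0,0,0, 0,0.07,0,0,0,0, 0,0.08,0,0,0,0]';  python3 - <<'E'
from h import *
rel((530,-8,58))
E
```

```text
time_s: 20.6
position: [531.4, -7.9, 58.7]
ee_rot: [[0.063, 0.998, -0.008], [0.998, -0.063, -0.001], [-0.002, -0.008, -1.0]]
wrist_force: [-24.6, -1.6, 19.6]
finger_gap: 0.4
shift [-0.001 -0.005  0.003] turn [-0.011  0.002 -0.001]
pos [531.4  -7.9  58.7] F [-24.6  -1.6  19.6] gap 0.4 t 20.6
```

It is against the home stop: 25 N at about the expected position. I back off and lift.

```bash
python3 -m crank '[0,-0.05,0,0,0,0, 0,-0.14,0,0,0,0, 0,-0.25,0,0,0,0, 0,-0.36,-0.05,0,0,0, 0,-0.44,-0.2,0,0,0, 0,-0.5,-0.4,0,0,0, 0,-0.55,-0.6,0,0,0, 0,-0.6,-0.75,0,0,0]'; python3 -m crank '[0,-0.02,0,0,0,0, 0.1,-0.02,0,0,0,0, 0.25,-0.02,0,0,0,0, 0.4,-0.02,0,0,0,0, 0.55,-0.02,0,0,0,0, 0.7,-0.02,0,0,0,0, 0.8,-0.02,0,0,0,0, 0.85,-0.02,0,0,0,0]';  python3 - <<'E'
from h import *
for n,b in(("top",(245,95,150,135)),("scene",(240,170,140,120))):
    im=snap(n,f"pics/{n}6.png"); x,y,w,h=b; cv2.imwrite(f"pics/{n}6c.png",cv2.resize(im[y:y+h,x:x+w],None,fx=4.4,fy=4.4,interpolation=cv2.INTER_CUBIC))
o=get_obs(); print(o["position"],o["wrist_force"],o["time_s"])
print(proj("top",[[549.7,-9.3,75]]))
E
```

```text
time_s: 21.6
position: [384.2, 1.8, 250.1]
ee_rot: [[0.063, 0.998, -0.003], [0.998, -0.063, -0.001], [-0.002, -0.003, -1.0]]
wrist_force: [1.2, -0.1, -0.4]
finger_gap: 0.3
time_s: 22.6
position: [392.7, 215.4, 248.7]
ee_rot: [[0.062, 0.998, -0.004], [0.998, -0.062, -0.002], [-0.002, -0.004, -1.0]]
wrist_force: [-0.0, -0.1, -0.3]
finger_gap: -0.1
[392.6480007  214.82936455 248.96644509] [ 0.51316577 -0.81722231  0.49964358] 22.7
[[316.875587   203.77357814]]
```

View pics/top6c.png

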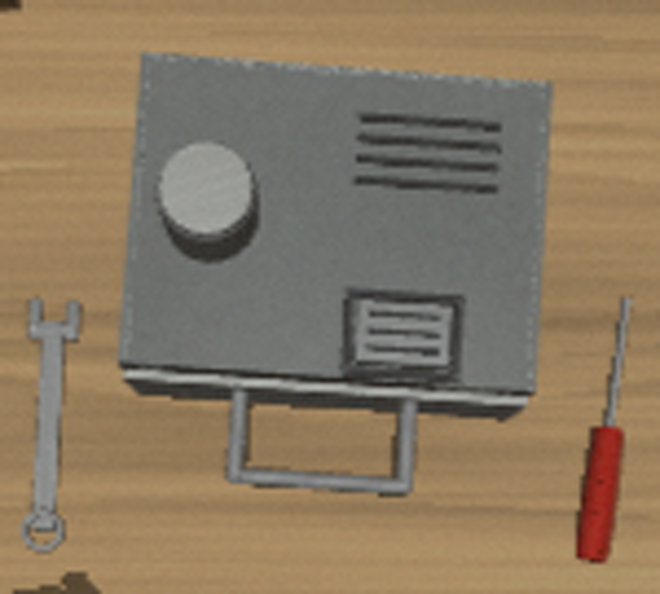

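View pics/scene6.png

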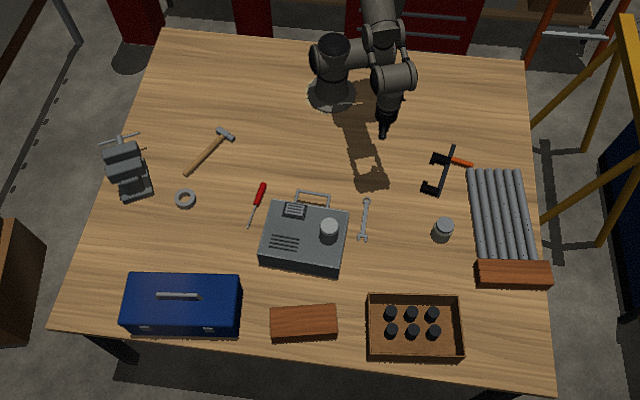

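The tray is home: the panel lies flush against the chest, and the bar is seen at row 204.2 against 203.8 predicted. The plate is up, nothing else has moved, and the arm is clear.

```bash
python3 -c "
from plant import close_job
print(close_job())"
```

```text
the job is handed in; nothing more can be done
None
```

The lock trial is done and the job was handed in at about 22.7 s, well inside the 58 s limit; close_job gives no verdict.

**What I did**
- I gripped the bar and pulled the tray to its end stop. At the stop the force rose to about 29 N with no further travel.
- I then let go and lifted the hand about 190 mm clear. The tray stayed out on its own.
- I pressed the release plate about 9 mm, at about 14 N, and the tray sprang back to roughly 75–80 mm.
- I pushed the bar home with the shut fingers until it met the stop at about 25 N, then moved the arm away.

**Last checks**
- **Tray:** the panel is flush with the chest. The bar appears at row 204.2 in the top picture, against 203.8 predicted for fully home, well under the 5 mm limit.
- **Release plate and bystanders:** the plate looks up, and I could see no bystander that had moved. I judged both by eye from the pictures and did not measure them.
- **Arm:** it touches nothing, and the wrist force is about zero.

**One disagreement:** with the tray locked, the pictures gave 119–125 mm of travel, while the arm's position gave about 132 mm. I put this down to camera error, because an unlocked tray would have sprung back to about 75 mm.

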